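Put away two cartons at the stockroom bench

TASK

Put away the two loose cartons left out at the near side of the stockroom bench. Set the small square carton on the bench in the row, midway between the tall carton and the low carton, standing squarely with its front face (the side towards the robot) in line with their front faces; stand the slim carton on its long edge in the free slot of the metal divider, fully down and not sticking out past the ends of the plates, keeping it upright all the way. Leave the row cartons, the cartons already filed and the other things on the bench where they are.

Things in the scene. Friction and masses are not known exactly. Their poses are not given: they have to be found in the camera images.
- square_center (a point): Centre of the small square carton to be put away: dark, sealed, stands upright, 50 x 50 mm in plan and 80 mm tall, about 0.3 kg, loose. This point is half-way up (40 mm above its underside); z up, x and y square to its side faces (all four sides are equal in size).
- slim_center (a point): Centre of the slim carton to be put away: dark, sealed, standing free on its long edge on the bench, 110 mm long (its x), 28 mm thick (its y), 115 mm tall (its z, up), about 0.25 kg, loose. This point is half-way up (57.5 mm above its underside). It is the tallest of the cartons.
- tall_carton: The tall carton of the row, dark, 84 mm deep (x), 80 mm wide (y), 95 mm tall, about 0.8 kg, loose, not to be moved. Origin at the centre of its underside; its front face, towards the robot, is at x = -42 mm; z up. The low carton stands beside it along its y axis, on either its +y or its -y side, with a gap of 90 to 120 mm between them.
- low_carton: The low carton of the row, dark, 84 mm deep (x), 80 mm wide (y), 62 mm tall, about 0.6 kg, loose, not to be moved. Origin at the centre of its underside; its front face, towards the robot, is at x = -42 mm; turned the same way as the tall carton, front faces in one line.
- divider: Grey sheet-metal divider fixed to the bench: four upright plates, 140 mm long (x), 4 mm thick, tops 63 mm above the bench, making three slots side by side along y, each 36 mm wide, 40 mm apart centre to centre and open at both ends and at the top. Origin at the centre of its underside; base sheet 3 mm thick. Two slots hold a low filed carton each; the third is free.
- free_slot (a point): Middle of the floor of the free slot of the divider (the top of a black rubber pad there, 6 mm above the bench); x along the slot, y across it, z up. The slot is 36 mm wide, its plates rise 57 mm above this point and reach 70 mm to either end.
- filed_a: A low slim dark carton already filed in the divider, 110 mm long (x), 28 mm thick (y), 55 mm tall (its top lies below the plates' tops), loose, to be left. Origin at the centre of its underside.
- filed_b: The other filed carton, of the same size, to be left. Origin at the centre of its underside.
- parts_bin: Bystander: open blue plastic bin, 140 x 100 mm, 70 mm tall. Origin at the centre of its underside.
- tape_roll: Bystander: roll of packing tape lying flat, 104 mm across, 48 mm tall. Origin at the centre of its underside.
- scanner: Bystander: handheld scanner lying down, about 220 mm long along its x, 62 mm wide, 46 mm tall, x running from 140 mm behind the origin (handle) to 60 mm or so ahead of it. Origin on its underside.
Mind the look-alikes: they are no part of the job. What is shaped like the part that bears square_center but yellow is not meant. Leave any orange look-alike of the part that bears slim_center alone.

How it is judged:
By the outcome, as a careful person would: the job done as asked, in the order asked, and still so for the second after the job is handed in, with the robot touching nothing.
It also fails if it takes over 58 s, if anything falls off the work surface, if the arm or the gripper's body presses on something with over 40 N, if the wrist force passes 120 N, or if a joint passes its speed limit or range.

ROBOT

A 6-joint arm with a two-finger parallel gripper is mounted at the origin on the work surface. World frame = base frame: x ahead of the robot, y to its left, z up, the work surface at z = 0. Lengths are in m, angles in rad, forces in N, time in s.
With the tool pointing down it reaches from about 0.325 to 0.9 m from the base axis. Payload 6.1 kg.
Tool frame: the origin (TCP) lies midway between the tips of the shut fingers; the grasp point (between the pads) lies 19 mm behind it; z points along the fingers, y is the direction in which the jaws open and shut (so a half turn about z gives the same grasp; the last joint's range is limited). The gripper opens to 87 mm and grips with 3 to 60 N. Pads are 19 mm wide; open, the fingers measure 117 mm over their backs; the gripper's body (75 mm by 190 mm) begins 51 mm behind the grasp point.
Start: joints at [1.048, 0.22, 1.526, -0, 1.395, -0.126], TCP at [0.242, 0.576, 0.223] pointing down, gripper open.
Joint ranges: [-2.98, 2.98], [-0.91, 2.08], [0.09, 2.57], [-1.24, 4.39], [0.2, 2.65], [-2.68, 2.68]. Speed limits (rad/s): [2.57, 2.57, 3.01, 3.14, 3.14, 3.14].

INTERFACE

Orientations are given as a rotation vector (axis times angle).
In Python, from rig import read_state, read_camera, camera_params, job_done gives the robot as it stands. The module is installed in compiled form; this text tells all that it offers.
- The arm moves only by the tool move_arm, never from a script. Its argument "moves" is a list of rows, each a list of 2 entries, a list of its own where there are three numbers: the shift along the world's x, y, z in m, then the turn, a rotation vector about the world's x, y, z in rad. In form: [[[x, y, z], [rx, ry, rz]], ...]. A call has 1 to 10 rows; each row is the pose to reach, as a shift and turn from the pose commanded when the call began; what a row does not reach only later rows make up. A row lasts 1/12 s, in which the tool goes at most 41.7 mm and 7.16 degrees, less where a joint would pass 70% of its speed; a pose out of reach is approached as far as the arm can. A call with a gripper value outside its range is refused whole. "hand" is the closure in counts, from 0 (fully open) to 255 (shut), set as the call begins (left out, the last holds). The fingers move at their own pace and stop on an object; "newtons" is the grip in N (left out, the last holds). Time passes only in rows, so rows that repeat a pose let the fingers close. It gives the time, the measured TCP pose, the force and the opening at its end, in the units of the state.
- read_state(): the state, without advancing time (a new reading comes with each control period).
- read_camera(name): name is "scene" or "top" or "wrist"; returns (picture, depth): 400x640x3 uint8, blue, green, red; 400x640 float32, m along the optical axis (not along the pixel's ray), 0 where there is no reading.
- camera_params(name): a dict with "intrinsics" (3x3 intrinsics, pixels), "R" (3x3) and "t" (3): a world point X has camera coordinates R X + t; the wrist camera has in their place "mount" (4x4, takes a point from camera to tool coordinates, whose origin is the TCP and whose axes are the flange's). Camera axes: x right, y down, z forward; pixel columns grow to the right and rows downward; lengths in m; the calibration is good to about 2 mm. A picture is of the moment at which its call begins: read the wrist's pose just before it. camera_params takes no time and is no camera call.
- job_done(): hands the job in, once; it reports no verdict.
The state is a dict: "time_s": time; "joint_pos": joint angles; "joint_velocities": joint speeds; "joint_efforts": joint torques, N m; "tcp_pos": TCP position; "eef_rot": TCP orientation; "wrist_force": force on the tool from outside, world axes, zero at the start; "torque": the same for the moment, N m; "finger_gap": finger opening in m.
Only numpy, scipy, OpenCV 4.12 (cv2) and the standard library are available. Lean on these libraries where they do the work, as an engineer would, in place of code of your own. Each camera call takes 0.05 s, during which the arm holds its last target. There are 200 camera calls.

## Working session

There is one attempt and no reset: what is moved stays moved. The work goes in short steps, Python scripts to look and compute and a tool call to move; the robot and the scene stay as the last step left them, time stands still between calls to the robot, and variables do not carry over. Pictures are saved under pics/ and viewed, about 8 in all and at most 12, crops included, and the job is handed in when it is done.

Besides the shell and the picture viewer there is one more tool, called after "Call:" in YAML: its name, and indented under it one key for each argument. move_arm: Moves the arm, as the interface text tells. Its arguments: {"type":"object","properties":{"moves":{"type":"array","items":{"type":"array"}},"hand":{"type":"number"},"newtons":{"type":"number"}},"required":["moves"]}

```bash
mkdir -p pics; cat > h.py <<'E'
import numpy as np, cv2
from rig import *
from scipy.spatial.transform import Rotation as Ro
def cloud(name):
    s=read_state(); img,d=read_camera(name); p=camera_params(name); K=np.array(p["intrinsics"])
    v,u=np.mgrid[:400,:640]
    c=np.stack([(u-K[0,2])/K[0,0]*d,(v-K[1,2])/K[1,1]*d,d],-1)
    if name=="wrist":
        M=np.array(p["mount"]); R=Ro.from_rotvec(s["eef_rot"]).as_matrix()
        w=(c@M[:3,:3].T+M[:3,3])@R.T+np.array(s["tcp_pos"])
    else:
        w=(c-np.array(p["t"]))@np.array(p["R"])
    w[d==0]=np.nan
    return img,d,w
E
python3 - <<'E'
from h import *
print(read_state())
for n in("top","scene"):
    i,d,w=cloud(n); cv2.imwrite(f"pics/{n}0.png",i); np.savez(f"{n}0.npz",i=i,d=d,w=w)
    print(n,(d==0).mean(),camera_params(n))
print(camera_params("wrist"))
E
```

```text
{'time_s': 0.0, 'joint_pos': array([ 1.04787364e+00,  2.21242151e-01,  1.52763730e+00, -2.13757023e-05,
        1.39473201e+00, -1.26116323e-01]), 'joint_velocities': array([-7.70358204e-04, -1.65396987e-03, -4.96227211e-05, -3.34893318e-04,
       -7.89326160e-04, -4.79485380e-04]), 'joint_efforts': array([-1.34519800e-03, -4.94637930e+01, -3.87366629e+01,  6.98969839e-02,
        5.75215893e-02, -1.01306439e-04]), 'tcp_pos': array([0.24124051, 0.57586387, 0.2214135 ]), 'eef_rot': array([-6.19091740e-01, -3.07935089e+00,  3.01555706e-03]), 'wrist_force': array([ 0.99022058, -0.11371766,  0.54260952]), 'torque': array([ 0.0098685 , -0.03826667,  0.00168172]), 'finger_gap': 0.08691138851113976}
top 0.0040234375 {'intrinsics': array([[442.63604566,   0.        , 318.39037016],
       [  0.        , 442.63604566, 194.53033149],
       [  0.        ,   0.        ,   1.        ]]), 'R': array([[-0.01249188, -0.99990087,  0.00649575],
       [-0.99724589,  0.01198323, -0.07319178],
       [ 0.07310668, -0.00739216, -0.99729673]]), 't': array([0.04781688, 0.55143279, 1.27658985])}
scene 0.0
[... 205 characters left out ...]
,  0.6932205 , -0.00547091],
       [ 0.5860156 , -0.61342776, -0.5294262 ],
       [-0.3703651 ,  0.37835396, -0.84833836]]), 't': array([-0.43517399, -0.25547932,  1.4861394 ])}
{'intrinsics': array([[337.73790706,   0.        , 318.95267251],
       [  0.        , 337.73790706, 200.76589296],
       [  0.        ,   0.        ,   1.        ]]), 'mount': array([[ 1.06217575e-03, -9.69637476e-01, -2.44544550e-01,
         6.72754608e-02],
       [ 9.99999412e-01,  1.08377684e-03,  4.62267097e-05,
         7.27242907e-04],
       [ 2.20208568e-04, -2.44544455e-01,  9.69638057e-01,
        -1.61901055e-01],
       [ 0.00000000e+00,  0.00000000e+00,  0.00000000e+00,
         1.00000000e+00]])}
```

View pics/top0.png

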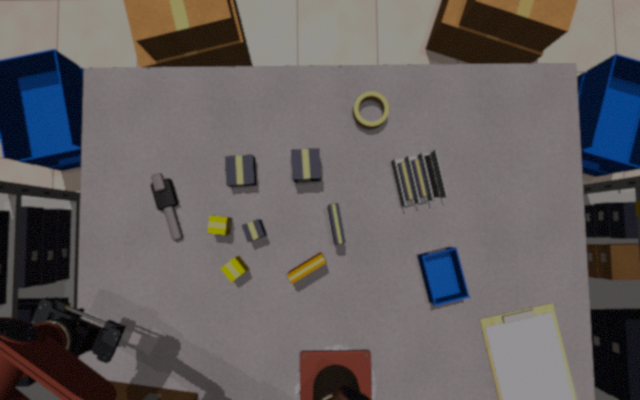

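View pics/scene0.png

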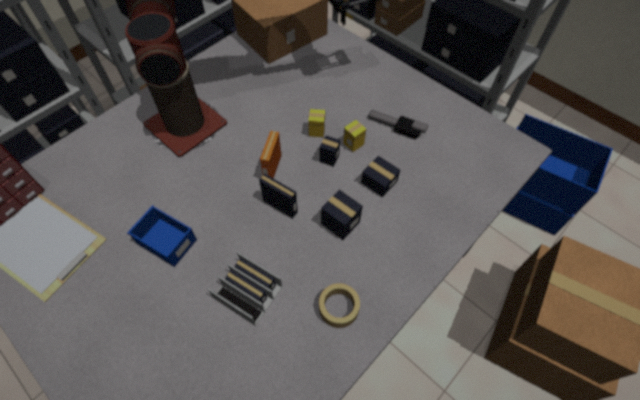

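Top view: dark square carton at (254,230), with yellow look-alikes at (218,226) and (234,269). The dark slim carton is at (336,224), with an orange look-alike at (307,268). The row cartons are at (240,170) and (306,165). The divider is at (418,180), its free slot apparently rightmost at (437,175). The choice is the dark ones at (254,230) and (336,224). Next I measure and check in a crop.

```bash
cat >> h.py <<'E'
def rect(w,ctr,r,zlo,zhi,mask=None):
    m=(np.hypot(w[...,0]-ctr[0],w[...,1]-ctr[1])<r)&(w[...,2]>zlo)&(w[...,2]<zhi)
    if mask is not None: m&=mask
    P=w[m]
    if len(P)<8: return None
    (c,s,a)=cv2.minAreaRect((P[:,:2]*1000).astype(np.float32))
    return np.round(c,1),np.round(s,1),round(a,1),"z",np.round(np.nanpercentile(P[:,2],[5,50,95])*1000,1),len(P)
E
python3 - <<'E'
from h import *
f=np.load("top0.npz"); w=f["w"]; i=f["i"]
print("bench z",np.nanmedian(w[290:330,380:420,2]))
for n,(u,v),r,zl,zh in [("sq",(254,230),.045,.065,.1),("slim",(336,224),.08,.1,.13),("A",(240,170),.075,.05,.12),("B",(306,165),.075,.05,.12),("div",(418,180),.13,.045,.08),("orange",(307,268),.08,.02,.15),("y1",(218,225),.05,.02,.15),("y2",(234,269),.05,.02,.15)]:
    print(n,w[v,u].round(3),rect(w,w[v,u],r,zl,zh))
big=cv2.resize(i[140:290,200:460],None,fx=3,fy=3,interpolation=cv2.INTER_CUBIC)
cv2.imwrite("pics/crop0.png",cv2.convertScaleAbs(big,alpha=1.6,beta=10))
E
```

```text
bench z 0.0008260764527410003
sq [0.451 0.221 0.082] (array([451.5, 225.3]), array([50. , 51.1]), 19.9, 'z', array([75.7, 80.6, 85.3]), 336)
slim [ 0.465 -0.005  0.116] (array([466.9,  -6.3]), array([109.7,  28. ]), 9.6, 'z', array([111.6, 115.6, 119.5]), 429)
A [0.621 0.263 0.064] (array([623. , 265.2]), array([84.5, 81. ]), 3.0, 'z', array([57.4, 62.6, 66.7]), 850)
B [0.629 0.075 0.097] (array([633.4,  75.9]), array([84.6, 80. ]), 3.4, 'z', array([88. , 95.7, 99.5]), 912)
div [ 0.587 -0.243  0.062] (array([ 595.4, -249.7]), array([138.3, 125.5]), 11.5, 'z', array([48.5, 59. , 65.8]), 1395)
orange [0.348 0.075 0.116] (array([347.1,  76.7]), array([ 28.3, 110.1]), 30.6, 'z', array([ 51.2, 115.2, 119.5]), 508)
y1 [0.466 0.322 0.078] (array([467.3, 323.9]), array([51.3, 50.3]), 83.6, 'z', array([37.1, 79.6, 83.9]), 400)
y2 [0.344 0.277 0.079] (array([343.6, 280.5]), array([50.2, 51.1]), 37.7, 'z', array([36.9, 79.4, 84.4]), 407)
```

View pics/crop0.png

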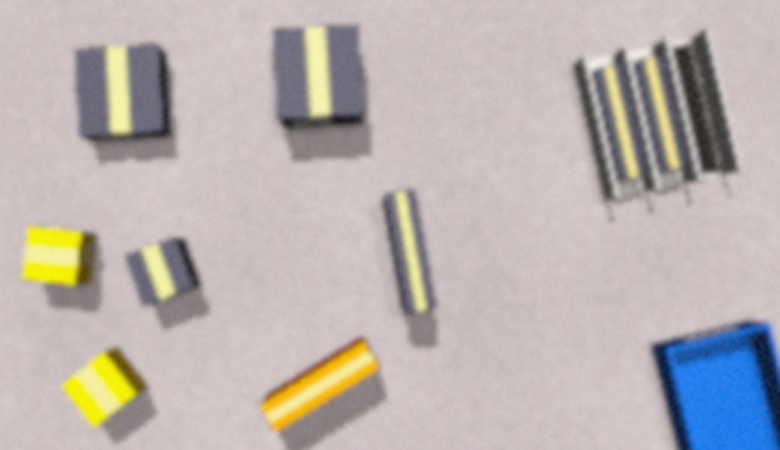

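The crop confirms the choices: dark square carton at crop (162,270), dark slim at crop (409,252), free dark slot at the divider's right. Sizes and heights match the text. The low carton is A (+y side) and the tall one is B, with a gap of about 110 mm. I move over the square carton.

Call:
move_arm:
  moves:
    - [[0.21,-0.351,-0.01],[0,0,-0.827]]
    - [[0.21,-0.351,-0.01],[0,0,-0.827]]
    - [[0.21,-0.351,-0.01],[0,0,-0.827]]
    - [[0.21,-0.351,-0.01],[0,0,-0.827]]
    - [[0.21,-0.351,-0.01],[0,0,-0.827]]
    - [[0.21,-0.351,-0.01],[0,0,-0.827]]
    - [[0.21,-0.351,-0.01],[0,0,-0.827]]
    - [[0.21,-0.351,-0.01],[0,0,-0.827]]
    - [[0.21,-0.351,-0.01],[0,0,-0.827]]
    - [[0.21,-0.351,-0.01],[0,0,-0.827]]
  hand: 0
  newtons: 20

```text
time_s: 0.93
tcp_pos: [0.4523, 0.2228, 0.2122]
eef_rot: [1.806, 2.571, -0.001]
wrist_force: [0.1, 0.3, -0.4]
finger_gap: 0.0867
```

Call:
move_arm:
  moves:
    - [[0,0,0],[0,0,0]]
    - [[0,0,0],[0,0,0]]
    - [[0,0,0],[0,0,0]]
    - [[0,0,0],[0,0,0]]

```text
time_s: 1.27
tcp_pos: [0.4508, 0.2264, 0.2123]
eef_rot: [-1.803, -2.572, 0.0]
wrist_force: [-0.5, -0.4, -0.0]
finger_gap: 0.0872
```

```bash
cat >> h.py <<'E'
def yaw(): 
    R=Ro.from_rotvec(read_state()["eef_rot"]).as_matrix()
    return np.degrees(np.arctan2(R[1,1],R[0,1])), np.degrees(np.arccos(-R[2,2]))
E
python3 - <<'E'
from h import *
s=read_state(); print(s["time_s"],s["tcp_pos"],yaw(),s["finger_gap"])
i,d,w=cloud("wrist"); np.savez("w1.npz",i=i,d=d,w=w)
for n,c,r,zl,zh in [("sq",(.451,.225),.045,.07,.1),("low",(.623,.265),.07,.055,.12),("tall",(.633,.076),.07,.085,.12),("y1",(.467,.324),.04,.07,.1)]:
    print(n,rect(w,c,r,zl,zh))
cv2.imwrite("pics/w1.png",i)
E
```

```text
1.2667 [0.45080276 0.22641686 0.21230674] (np.float64(19.954788251145718), np.float64(0.043846159131544465)) 0.08719881986771125
sq (array([450.9, 227.8]), array([50. , 49.3]), 19.9, 'z', array([78.4, 79.7, 80.9]), 3046)
low (array([622.5, 267.8]), array([84.7, 79.9]), 3.2, 'z', array([60. , 61.6, 62.8]), 6010)
tall (array([656.9,  82.5]), array([13.3,  5.3]), 22.5, 'z', array([94.1, 94.8, 95.6]), 40)
y1 (array([467.1, 326.7]), array([50.3, 50.3]), 83.7, 'z', array([78.3, 79.7, 80.9]), 3796)
```

View pics/w1.png

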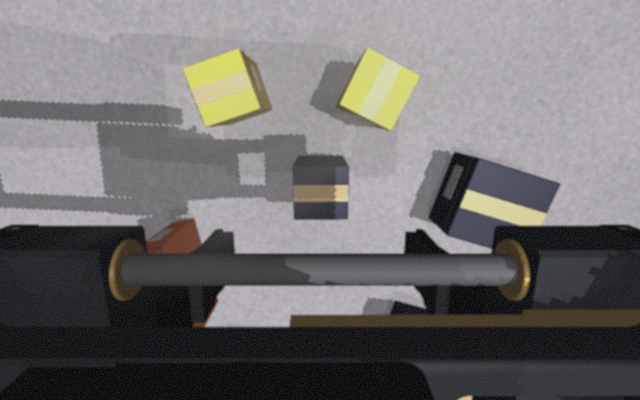

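The view is centred on the dark square carton at (321,190), between the fingers and aligned. The wrist and top cameras differ by a constant ~2.5 mm in y, so I use the wrist's own frame. I descend and grip.

Call:
move_arm:
  moves:
    - [[0,0.0015,-0.04],[0,0,0]]
    - [[0,0.0015,-0.08],[0,0,0]]
    - [[0,0.0015,-0.12],[0,0,0]]
    - [[0,0.0015,-0.145],[0,0,0]]
    - [[0,0.0015,-0.16],[0,0,0]]
    - [[0,0.0015,-0.166],[0,0,0]]
    - [[0,0.0015,-0.166],[0,0,0]]
    - [[0,0.0015,-0.166],[0,0,0]]

```text
time_s: 1.98
tcp_pos: [0.4518, 0.2279, 0.0473]
eef_rot: [1.802, 2.573, 0.001]
wrist_force: [-0.4, -0.8, -0.5]
finger_gap: 0.0871
```

Call:
move_arm:
  moves:
    - [[0,0,0],[0,0,0]]
    - [[0,0,0],[0,0,0]]
    - [[0,0,0],[0,0,0]]
    - [[0,0,0],[0,0,0]]
    - [[0,0,0],[0,0,0]]
    - [[0,0,0],[0,0,0]]
    - [[0,0,0],[0,0,0]]
    - [[0,0,0],[0,0,0]]
  hand: 255
  newtons: 20

```text
time_s: 2.65
tcp_pos: [0.4517, 0.2269, 0.0467]
eef_rot: [1.805, 2.571, 0.0]
wrist_force: [-1.0, -0.0, 0.7]
finger_gap: 0.0499
```

Call:
move_arm:
  moves:
    - [[0,0,0.02],[0,0,0]]
    - [[0,0,0.06],[0,0,0]]
    - [[0,0,0.1],[0,0,0]]
    - [[0,0,0.14],[0,0,-0.1]]
    - [[0.025,-0.035,0.15],[0,0,-0.2]]
    - [[0.05,-0.07,0.15],[0,0,-0.292]]
    - [[0.075,-0.105,0.15],[0,0,-0.292]]
    - [[0.1,-0.137,0.15],[0,0,-0.292]]
    - [[0.1,-0.137,0.15],[0,0,-0.292]]
    - [[0.1,-0.137,0.15],[0,0,-0.292]]

```text
time_s: 3.48
tcp_pos: [0.5519, 0.0876, 0.1953]
eef_rot: [-2.163, -2.276, 0.003]
wrist_force: [0.2, 0.4, -4.3]
finger_gap: 0.05
```

Call:
move_arm:
  moves:
    - [[0,0,0],[0,0,0]]
    - [[0,0,0],[0,0,0]]
    - [[0,0,0],[0,0,0]]

```text
time_s: 3.73
tcp_pos: [0.5505, 0.0912, 0.196]
eef_rot: [-2.157, -2.283, 0.001]
wrist_force: [-0.6, -0.4, -3.9]
finger_gap: 0.05
```

```bash
python3 - <<'E'
from h import *
s=read_state(); print(s["time_s"],s["tcp_pos"],yaw(),s["finger_gap"])
i,d,w=cloud("wrist"); np.savez("w2.npz",i=i,d=d,w=w)
T=s["tcp_pos"]
for n,c,r,zl,zh in [("low",(.6225,.2678),.07,.055,.12),("tall",(.633,.0785),.07,.085,.12),("held",T[:2],.05,T[2]+.025,T[2]+.04)]:
    print(n,rect(w,c,r,zl,zh))
cv2.imwrite("pics/w2.png",i)
E
```

```text
3.7333 [0.55049356 0.09124573 0.19603484] (np.float64(3.2483059178831075), np.float64(0.0716819303012047)) 0.05000469798974558
low (array([624.5, 239.6]), array([84.3, 24.6]), 3.3, 'z', array([59.8, 61.6, 62.8]), 3698)
tall (array([633.1,  85.4]), array([84.3, 65.7]), 3.1, 'z', array([93.3, 94.7, 95.8]), 6196)
held (array([549.7,  96.5]), array([71., 42.]), 2.8, 'z', array([224.3, 229. , 230.2]), 7832)
```

View pics/w2.png

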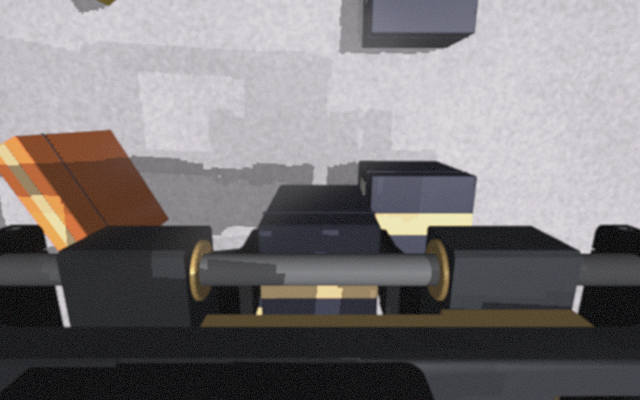

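The view shows the held carton at the centre and both row cartons: tall at (420,200), low at (420,20). The gap edges are at y≈118 and 227, so the target centre is (0.611, 0.172) with yaw 3.2°.

Call:
move_arm:
  moves:
    - [[0.02,0.027,0],[0,0,0]]
    - [[0.04,0.053,0],[0,0,0]]
    - [[0.0605,0.08,0],[0,0,0]]
    - [[0.0605,0.08,0],[0,0,0]]
    - [[0.0605,0.08,0],[0,0,0]]
    - [[0.0605,0.08,-0.03],[0,0,0]]
    - [[0.0605,0.08,-0.06],[0,0,0]]
    - [[0.0605,0.08,-0.09],[0,0,0]]
    - [[0.0605,0.08,-0.12],[0,0,0]]
    - [[0.0605,0.08,-0.14],[0,0,0]]

```text
time_s: 4.62
tcp_pos: [0.6092, 0.1694, 0.0535]
eef_rot: [-2.157, -2.281, 0.005]
wrist_force: [-1.3, 0.4, -5.1]
finger_gap: 0.0496
```

Call:
move_arm:
  moves:
    - [[0,0,0],[0,0,0]]
    - [[0,0,0],[0,0,0]]
    - [[0,0,0],[0,0,0]]

```text
time_s: 4.87
tcp_pos: [0.6131, 0.17, 0.0586]
eef_rot: [2.158, 2.281, 0.003]
wrist_force: [1.1, 0.9, -3.0]
finger_gap: 0.05
```

Call:
move_arm:
  moves:
    - [[0,0,0],[0,0,0]]
    - [[0,0,0],[0,0,0]]
    - [[0,0,0],[0,0,0]]
    - [[0,0,0],[0,0,0]]
    - [[0,0,0],[0,0,0]]

```text
time_s: 5.28
tcp_pos: [0.6123, 0.17, 0.0571]
eef_rot: [2.159, 2.281, 0.001]
wrist_force: [0.4, -0.1, -4.2]
finger_gap: 0.0496
```

Call:
move_arm:
  moves:
    - [[0,0,0],[0,0,0]]

```text
time_s: 5.37
tcp_pos: [0.6121, 0.17, 0.0568]
eef_rot: [2.159, 2.282, 0.0]
wrist_force: [0.1, -0.7, -3.5]
finger_gap: 0.0501
```

Call:
move_arm:
  moves:
    - [[0,0,0],[0,0,0]]

```text
time_s: 5.45
tcp_pos: [0.612, 0.17, 0.0566]
eef_rot: [-2.159, -2.282, 0.0]
wrist_force: [-0.1, 0.1, -4.5]
finger_gap: 0.0497
```

Call:
move_arm:
  moves:
    - [[-0.001,0.001,-0.003],[0,0,0]]
    - [[-0.001,0.001,-0.006],[0,0,0]]
    - [[-0.001,0.001,-0.008],[0,0,0]]
    - [[-0.001,0.001,-0.01],[0,0,0]]
    - [[-0.001,0.001,-0.01],[0,0,0]]
    - [[-0.001,0.001,-0.01],[0,0,0]]
    - [[-0.001,0.001,-0.01],[0,0,0]]
    - [[-0.001,0.001,-0.01],[0,0,0]]

```text
time_s: 6.12
tcp_pos: [0.6109, 0.1712, 0.0468]
eef_rot: [-2.159, -2.281, -0.0]
wrist_force: [-3.3, 1.1, 2.7]
finger_gap: 0.0499
```

It is on the bench. I release and rise.

Call:
move_arm:
  moves:
    - [[0,0,0],[0,0,0]]
    - [[0,0,0],[0,0,0]]
    - [[0,0,0],[0,0,0]]
    - [[0,0,0],[0,0,0]]
    - [[0,0,0],[0,0,0]]
    - [[0,0,0],[0,0,0]]
  hand: 0

```text
time_s: 6.62
tcp_pos: [0.6112, 0.1709, 0.0466]
eef_rot: [2.159, 2.281, 0.0]
wrist_force: [-0.7, 0.1, 0.2]
finger_gap: 0.0814
```

Call:
move_arm:
  moves:
    - [[0,0,0.02],[0,0,0]]
    - [[0,0,0.06],[0,0,0]]
    - [[0,0,0.1],[0,0,0]]
    - [[0,0,0.14],[0,0,0]]
    - [[0,0,0.17],[0,0,0]]
    - [[0,0,0.17],[0,0,0]]
    - [[0,0,0.17],[0,0,0]]
    - [[0,0,0.17],[0,0,0]]
    - [[0,0,0.17],[0,0,0]]
    - [[0,0,0.17],[0,0,0]]

```text
time_s: 7.45
tcp_pos: [0.6099, 0.1707, 0.2141]
eef_rot: [-2.158, -2.28, 0.005]
wrist_force: [-0.3, -0.9, -0.5]
finger_gap: 0.0869
```

```bash
python3 - <<'E'
from h import *
s=read_state(); print(s["time_s"],s["tcp_pos"],yaw(),s["finger_gap"])
i,d,w=cloud("wrist")
for n,c,r,zl,zh in [("sq",(.611,.172),.05,.07,.1),("low",(.6225,.2678),.07,.055,.12),("tall",(.633,.0785),.07,.085,.12)]:
    print(n,rect(w,c,r,zl,zh))
E
```

```text
7.45 [0.60988014 0.17071091 0.21414925] (np.float64(3.1488119164617387), np.float64(0.22014595848432367)) 0.08690420562973361
sq (array([609.9, 172.3]), array([50.2, 49.7]), 3.3, 'z', array([78.4, 79.7, 80.9]), 3034)
low (array([624. , 252.8]), array([ 84.4, 109.7]), 3.1, 'z', array([60.4, 61.7, 63. ]), 9094)
tall (array([633. ,  88.6]), array([83.9, 60.1]), 3.1, 'z', array([93.1, 94.8, 95.9]), 2728)
```

Square reads (609.9, 172.3), yaw 3.3° against the target (611, 172), 3.2°, fine. Now over the slim carton.

Call:
move_arm:
  moves:
    - [[-0.1435,-0.1745,0.016],[0,0,-0.8]]
    - [[-0.1435,-0.1745,0.016],[0,0,-0.8]]
    - [[-0.1435,-0.1745,0.016],[0,0,-0.8]]
    - [[-0.1435,-0.1745,0.016],[0,0,-0.8]]
    - [[-0.1435,-0.1745,0.016],[0,0,-0.8]]
    - [[-0.1435,-0.1745,0.016],[0,0,-0.8]]
    - [[-0.1435,-0.1745,0.016],[0,0,-0.8]]

```text
time_s: 8.08
tcp_pos: [0.4652, -0.0061, 0.232]
eef_rot: [2.883, 1.246, -0.003]
wrist_force: [0.9, 0.6, 0.8]
finger_gap: 0.0871
```

Call:
move_arm:
  moves:
    - [[0,0,0],[0,0,-0.658]]
    - [[0,0,0],[0,0,-0.658]]
    - [[0,0,0],[0,0,-0.658]]
    - [[0,0,0],[0,0,-0.658]]
    - [[0,0,0],[0,0,-0.658]]
    - [[0,0,0],[0,0,-0.658]]
    - [[0,0,0],[0,0,-0.658]]
    - [[0,0,0],[0,0,-0.658]]
    - [[0,0,0],[0,0,-0.658]]
    - [[0,0,0],[0,0,-0.658]]

```text
time_s: 8.92
tcp_pos: [0.4674, -0.0035, 0.2323]
eef_rot: [-3.13, -0.265, 0.001]
wrist_force: [0.1, -0.0, -0.4]
finger_gap: 0.0869
```

```bash
python3 - <<'E'
from h import *
s=read_state(); print(s["time_s"],s["tcp_pos"],yaw(),s["finger_gap"],s["joint_pos"][5])
i,d,w=cloud("wrist"); np.savez("w3.npz",i=i,d=d,w=w)
print("slim",rect(w,(.4664,-.0038),.08,.105,.13))
print("divider",rect(w,(.595,-.247),.13,.045,.08), "tall",rect(w,(.633,.0785),.07,.085,.12))
cv2.imwrite("pics/w3.png",i)
E
```

```text
8.9167 [ 0.46743185 -0.00351378  0.23226742] (np.float64(-80.32989484814186), np.float64(0.028236462512684406)) 0.08689541459253523 1.2255211527854246
slim (array([468.8,  -4.3]), array([106.9,  27.8]), 9.1, 'z', array([113.5, 114.8, 115.9]), 4024)
divider (array([ 595.4, -245.8]), array([140.3, 123.6]), 11.8, 'z', array([49.3, 57.7, 62.9]), 13821) tall (array([602.5,  76. ]), array([24.9, 80.4]), 6.0, 'z', array([90.3, 94.6, 95.9]), 2926)
```

View pics/w3.png

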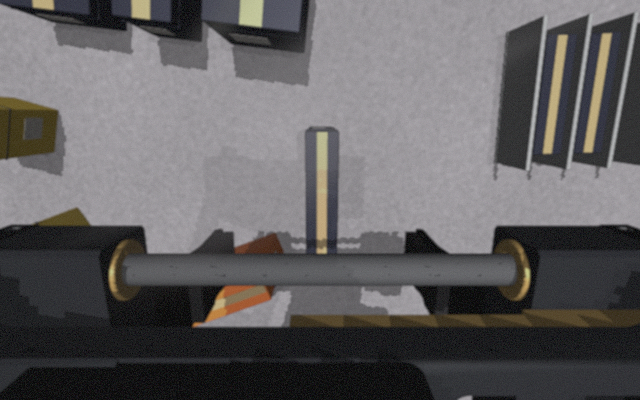

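The dark slim carton is seen at (321,185), between and parallel to the fingers, with orange off to the left at (240,280). I descend and grip.

Call:
move_arm:
  moves:
    - [[0,-0.001,-0.04],[0,0,-0.005]]
    - [[0,-0.001,-0.08],[0,0,-0.005]]
    - [[0,-0.001,-0.115],[0,0,-0.005]]
    - [[0,-0.001,-0.14],[0,0,-0.005]]
    - [[0,-0.001,-0.157],[0,0,-0.005]]
    - [[0,-0.001,-0.157],[0,0,-0.005]]
    - [[0,-0.001,-0.157],[0,0,-0.005]]
    - [[0,-0.001,-0.157],[0,0,-0.005]]
    - [[0,-0.001,-0.157],[0,0,-0.005]]

```text
time_s: 9.72
tcp_pos: [0.4692, -0.0049, 0.0775]
eef_rot: [3.13, 0.256, 0.005]
wrist_force: [0.6, 0.2, 2.0]
finger_gap: 0.0869
```

Call:
move_arm:
  moves:
    - [[0,0,0],[0,0,0]]
    - [[0,0,0],[0,0,0]]
    - [[0,0,0],[0,0,0]]
    - [[0,0,0],[0,0,0]]
    - [[0,0,0],[0,0,0]]
    - [[0,0,0],[0,0,0]]
    - [[0,0,0],[0,0,0]]
    - [[0,0,0],[0,0,0]]
    - [[0,0,0],[0,0,0]]
    - [[0,0,0],[0,0,0]]
  hand: 255
  newtons: 25

```text
time_s: 10.55
tcp_pos: [0.4675, -0.0046, 0.0755]
eef_rot: [3.131, 0.255, -0.0]
wrist_force: [0.0, -0.2, 0.3]
finger_gap: 0.0286
```

Call:
move_arm:
  moves:
    - [[0,0,0.02],[0,0,0]]
    - [[0,0,0.06],[0,0,0]]
    - [[0,0,0.1],[0,0,0]]
    - [[0.015,-0.03,0.12],[0,0,0.04]]
    - [[0.03,-0.06,0.12],[0,0,0.04]]
    - [[0.045,-0.09,0.12],[0,0,0.04]]
    - [[0.06,-0.12,0.12],[0,0,0.04]]
    - [[0.075,-0.15,0.12],[0,0,0.04]]
    - [[0.0925,-0.185,0.12],[0,0,0.04]]
    - [[0.0925,-0.185,0.12],[0,0,0.04]]

```text
time_s: 11.38
tcp_pos: [0.5614, -0.1954, 0.194]
eef_rot: [3.124, 0.312, -0.001]
wrist_force: [-2.3, 0.8, -3.2]
finger_gap: 0.0279
```

Call:
move_arm:
  moves:
    - [[0,0,0],[0,0,0]]
    - [[0,0,0],[0,0,0]]
    - [[0,0,0],[0,0,0]]
    - [[0,0,0],[0,0,0]]
    - [[0,0,0],[0,0,0]]
    - [[0,0,0],[0,0,0]]
    - [[0,0,0],[0,0,0]]

```text
time_s: 11.97
tcp_pos: [0.5601, -0.189, 0.1959]
eef_rot: [3.125, 0.319, 0.001]
wrist_force: [0.1, 0.2, -2.9]
finger_gap: 0.0279
```

```bash
python3 - <<'E'
from h import *
s=read_state(); print(s["time_s"],s["tcp_pos"],yaw(),s["finger_gap"])
i,d,w=cloud("wrist"); np.savez("w4.npz",i=i,d=d,w=w)
c=np.array([.595,-.247]); a=np.radians(11.6)
dx=np.cos(a)*(w[...,0]-c[0])+np.sin(a)*(w[...,1]-c[1]); dy=-np.sin(a)*(w[...,0]-c[0])+np.cos(a)*(w[...,1]-c[1]); z=w[...,2]
for lo,hi in((-.06,-.02),(-.02,.02),(.02,.06)):
    m=(dx>lo)&(dx<hi)&(z>.06)&(z<.07)&(abs(dy)<.08)
    h,e=np.histogram(dy[m],np.arange(-.08,.08,.002)); print(lo,[(round(float(e[k])*1000+1),int(h[k])) for k in np.nonzero(h)[0]])
    for k in(-60,-20,20,60):
        q=m&(abs(dy-k/1000)<.012)
        if q.sum()>5: print("  plate",k,np.nanmedian(dy[q])*1000, q.sum())
m=(z>.058)&(z<.07)&(abs(dy)<.08)&(abs(dx)<.09); print("dx range",np.nanpercentile(dx[m],[0.5,99.5]))
print(rect(w,c,.11,.045,.08))
T=s["tcp_pos"]; print("held",rect(w,T[:2]+[.03,0],.05,T[2]+.025,T[2]+.06))
cv2.imwrite("pics/w4.png",i)
E
```

```text
11.9667 [ 0.56006412 -0.18902236  0.19588108] (np.float64(-78.33668129352009), np.float64(0.029955215597362122)) 0.027913282998039555
-0.06 [(-63, 26), (-61, 79), (-59, 76), (-23, 30), (-21, 82), (-19, 59), (1, 1), (17, 47), (19, 92), (21, 54)]
  plate -60 -60.20762989860033 181
  plate -20 -20.57221957997703 171
  plate 20 19.06936378830469 193
-0.02 [(-63, 43), (-61, 95), (-59, 103), (-23, 44), (-21, 107), (-19, 77), (1, 1), (17, 53), (19, 103), (21, 62)]
  plate -60 -60.417881677508525 241
  plate -20 -20.670469157749515 228
  plate 20 19.080897375602106 218
0.02 [(-63, 45), (-61, 114), (-59, 109), (-23, 45), (-21, 121), (-19, 85), (3, 1), (17, 57), (19, 113), (21, 69), (51, 1), (57, 43), (59, 104), (61, 37)]
  plate -60 -60.344506996427626 268
  plate -20 -20.58509210017391 251
  plate 20 19.10053750107884 239
  plate 60 58.89775089148683 185
dx range [-0.06195027  0.06927518]
(array([ 596.2, -248.5]), array([138.9, 124.2]), 11.9, 'z', array([48.2, 57.8, 63.1]), 10353)
held (array([ 580.4, -183.8]), array([68. , 48.7]), 10.7, 'z', array([233.7, 235.2, 245.1]), 11259)
```

View pics/w4.png

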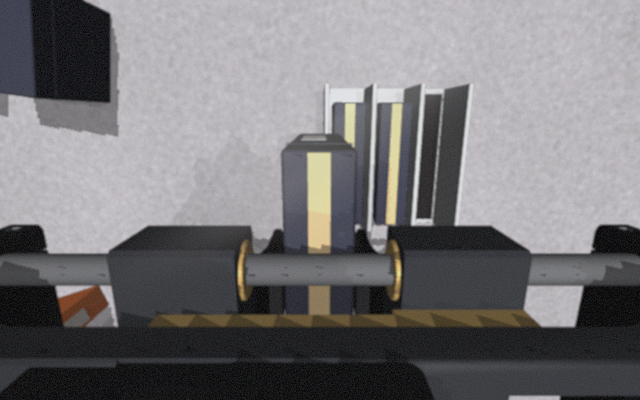

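The free slot is seen at (432,160), between plates at x≈415 and 455, with the held carton at the centre. Slot centre is (0.6036, -0.2866), yaw 11.6°, and tool yaw already matches. I move over it.

Call:
move_arm:
  moves:
    - [[0.015,-0.033,0],[0,0,0]]
    - [[0.03,-0.065,0],[0,0,0]]
    - [[0.0435,-0.0975,0],[0,0,0]]
    - [[0.0435,-0.0975,0],[0,0,0]]
    - [[0.0435,-0.0975,-0.02],[0,0,0]]
    - [[0.0435,-0.0975,-0.045],[0,0,0]]
    - [[0.0435,-0.0975,-0.045],[0,0,0]]
    - [[0.0435,-0.0975,-0.045],[0,0,0]]
    - [[0.0435,-0.0975,-0.045],[0,0,0]]
    - [[0.0435,-0.0975,-0.045],[0,0,0]]

```text
time_s: 12.85
tcp_pos: [0.6046, -0.2874, 0.1528]
eef_rot: [3.123, 0.318, 0.004]
wrist_force: [0.2, -0.5, -2.1]
finger_gap: 0.0279
```

Call:
move_arm:
  moves:
    - [[0,0,0],[0,0,0]]
    - [[0,0,0],[0,0,0]]
    - [[0,0,0],[0,0,0]]
    - [[0,0,0],[0,0,0]]
    - [[0,0,0],[0,0,0]]
    - [[0,0,0],[0,0,0]]
    - [[0,0,0],[0,0,0]]

```text
time_s: 13.43
tcp_pos: [0.6035, -0.2871, 0.1505]
eef_rot: [-3.125, -0.318, 0.0]
wrist_force: [0.4, -0.0, -2.1]
finger_gap: 0.028
```

```bash
python3 - <<'E'
from h import *
s=read_state(); print(s["time_s"],s["tcp_pos"],yaw(),s["finger_gap"])
i,d,w=cloud("wrist")
big=cv2.resize(i[60:330,180:460],None,fx=2,fy=2); cv2.imwrite("pics/w5.png",cv2.convertScaleAbs(big,alpha=1.6,beta=10))
E
```

```text
13.4333 [ 0.60351086 -0.28705232  0.15050363] (np.float64(-78.38284569734058), np.float64(0.005498651736736768)) 0.028048463001257552
```

View pics/w5.png

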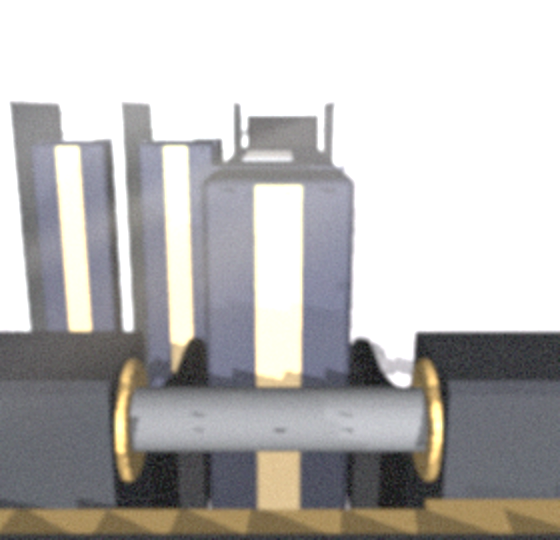

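Crop: the slot's plate ends are at x≈238 and 329 (mid 283), the carton at about 279. That is ~2 mm off toward the left, so I check it numerically.

```bash
python3 - <<'E'
from h import *
s=read_state(); i,d,w=cloud("wrist"); R=Ro.from_rotvec(s["eef_rot"]).as_matrix()
T=(w-s["tcp_pos"])@R; x,y,z=T[...,0],T[...,1],w[...,2]
for k in(20,-20,-60,-100):
  for lo,hi in((-.02,.02),(.02,.045),(.045,.058),(.058,.075)):
    q=(abs(y-k/1000)<.012)&(z>.0605)&(z<.066)&(x>lo)&(x<hi)
    if q.sum()>8: print(k,lo,"y mid/min/max",np.round(1000*np.array([np.median(y[q]),*np.percentile(y[q],[5,95])]),1),q.sum(),"xmax",np.round(x[q].max()*1000,1))
zt=s["tcp_pos"][2]
q=(abs(y)<.03)&(z>zt+.03)&(z<zt+.05)&(x>.03)&(x<.06)
print("carton top y",np.percentile(y[q],[1,99])*1000,"x max",np.percentile(x[q],99.5)*1000,np.median(z[q])-zt)
q=(abs(y)<.03)&(z<zt-.01)&(z>zt-.07)&(x>.045)&(x<.06); 
for a in(-.02,-.035,-.05,-.065):
  r=q&(abs(z-zt-a)<.006)
  if r.sum()>5: print("front face z",a,np.percentile(y[r],[2,98])*1000,np.median(x[r])*1000)
E
```

```text
20 0.045 y mid/min/max [20.2 18.6 22.2] 78 xmax 57.5
20 0.058 y mid/min/max [20.2 18.4 22.1] 100 xmax 69.4
-20 0.045 y mid/min/max [-19.8 -21.4 -17.7] 63 xmax 57.4
-20 0.058 y mid/min/max [-19.6 -21.2 -17.6] 98 xmax 70.0
-60 -0.02 y mid/min/max [-59.4 -61.3 -57.6] 255 xmax 20.0
-60 0.02 y mid/min/max [-59.3 -61.3 -57.6] 194 xmax 44.5
-60 0.045 y mid/min/max [-59.2 -61.2 -57.6] 107 xmax 57.4
-60 0.058 y mid/min/max [-59.3 -61.3 -57.5] 105 xmax 70.0
-100 -0.02 y mid/min/max [ -99.  -101.1  -97.5] 270 xmax 20.0
-100 0.02 y mid/min/max [ -99.  -101.2  -97.4] 195 xmax 44.5
-100 0.045 y mid/min/max [ -99.1 -101.   -97.4] 109 xmax 57.4
-100 0.058 y mid/min/max [ -99.  -101.2  -97.5] 108 xmax 70.0
carton top y [-14.78817117  12.39352988] x max 54.69393476320294 0.039180827123088624
front face z -0.02 [-14.32736929  11.15441794] 55.01711082071423
front face z -0.035 [-13.86137135  11.30038219] 54.70705411517613
front face z -0.05 [-14.43406583  11.8297044 ] 54.65926607330664
front face z -0.065 [-13.49097224  10.82224337] 54.6564850614464
```

The carton sits 1.5 mm off, well centred lengthwise. I correct that and lower it into the slot.

Call:
move_arm:
  moves:
    - [[0,-0.0015,0],[0,0,0]]
    - [[0,-0.0015,-0.01],[0,0,0]]
    - [[0,-0.0015,-0.02],[0,0,0]]
    - [[0,-0.0015,-0.03],[0,0,0]]
    - [[0,-0.0015,-0.04],[0,0,0]]
    - [[0,-0.0015,-0.05],[0,0,0]]
    - [[0,-0.0015,-0.058],[0,0,0]]
    - [[0,-0.0015,-0.063],[0,0,0]]
    - [[0,-0.0015,-0.063],[0,0,0]]
    - [[0,-0.0015,-0.063],[0,0,0]]

```text
time_s: 14.37
tcp_pos: [0.6034, -0.2885, 0.0871]
eef_rot: [-3.125, -0.318, 0.001]
wrist_force: [0.6, -0.0, -1.5]
finger_gap: 0.0277
```

Call:
move_arm:
  moves:
    - [[0,0,-0.002],[0,0,0]]
    - [[0,0,-0.004],[0,0,0]]
    - [[0,0,-0.006],[0,0,0]]
    - [[0,0,-0.006],[0,0,0]]
    - [[0,0,-0.006],[0,0,0]]
    - [[0,0,-0.006],[0,0,0]]
    - [[0,0,-0.006],[0,0,0]]

```text
time_s: 14.95
tcp_pos: [0.6036, -0.2886, 0.0816]
eef_rot: [3.125, 0.318, 0.0]
wrist_force: [-0.7, 0.7, -2.6]
finger_gap: 0.0277
```

Call:
move_arm:
  moves:
    - [[0,0,-0.001],[0,0,0]]
    - [[0,0,-0.001],[0,0,0]]
    - [[0,0,-0.001],[0,0,0]]
    - [[0,0,-0.001],[0,0,0]]
    - [[0,0,-0.001],[0,0,0]]

```text
time_s: 15.37
tcp_pos: [0.6037, -0.2887, 0.0815]
eef_rot: [3.125, 0.318, 0.001]
wrist_force: [-3.6, 1.2, 5.6]
finger_gap: 0.0279
```

Call:
move_arm:
  moves:
    - [[0,0,-0.001],[0,0,0]]
    - [[0,0,-0.001],[0,0,0]]
    - [[0,0,-0.001],[0,0,0]]
    - [[0,0,-0.001],[0,0,0]]
    - [[0,0,-0.001],[0,0,0]]

```text
time_s: 15.78
tcp_pos: [0.6037, -0.2888, 0.0815]
eef_rot: [3.125, 0.318, 0.001]
wrist_force: [-6.3, 2.3, 10.9]
finger_gap: 0.0279
```

It is seated on the pad at the expected height. I ease off the pressure, release, rise and check.

Call:
move_arm:
  moves:
    - [[0,0,0.0015],[0,0,0]]
    - [[0,0,0.0015],[0,0,0]]
    - [[0,0,0.0015],[0,0,0]]
    - [[0,0,0.0015],[0,0,0]]

```text
time_s: 16.12
tcp_pos: [0.604, -0.2888, 0.0816]
eef_rot: [3.125, 0.318, 0.001]
wrist_force: [-1.2, 1.3, 3.8]
finger_gap: 0.028
```

Call:
move_arm:
  moves:
    - [[0,0,0],[0,0,0]]
    - [[0,0,0],[0,0,0]]
    - [[0,0,0],[0,0,0]]
    - [[0,0,0],[0,0,0]]
    - [[0,0,0],[0,0,0]]
    - [[0,0,0],[0,0,0]]
    - [[0,0,0],[0,0,0]]
  hand: 0

```text
time_s: 16.7
tcp_pos: [0.6035, -0.2885, 0.0809]
eef_rot: [-3.125, -0.318, 0.0]
wrist_force: [0.1, 0.5, 0.2]
finger_gap: 0.0663
```

Call:
move_arm:
  moves:
    - [[0,0,0.02],[0,0,0]]
    - [[0,0,0.05],[0,0,0]]
    - [[0,0,0.09],[0,0,0]]
    - [[0,0,0.13],[0,0,0]]
    - [[0,0,0.16],[0,0,0]]
    - [[-0.04,0,0.18],[0,0,0]]
    - [[-0.08,0,0.18],[0,0,0]]
    - [[-0.08,0,0.18],[0,0,0]]
    - [[-0.08,0,0.18],[0,0,0]]
    - [[-0.08,0,0.18],[0,0,0]]

```text
time_s: 17.53
tcp_pos: [0.5238, -0.2887, 0.2614]
eef_rot: [3.125, 0.317, 0.002]
wrist_force: [-0.2, 0.6, 0.1]
finger_gap: 0.0874
```

```bash
python3 - <<'E'
from h import *
s=read_state(); print(s["time_s"],s["tcp_pos"],yaw(),s["finger_gap"])
i,d,w=cloud("wrist"); cv2.imwrite("pics/w6.png",i)
print("wrist slim",rect(w,(.6035,-.2875),.08,.1,.14))
i,d,w=cloud("top"); cv2.imwrite("pics/crop9.png",cv2.convertScaleAbs(cv2.resize(i[130:300,140:480],None,fx=2.3,fy=2.3,interpolation=cv2.INTER_CUBIC),alpha=1.6,beta=10))
for n,c,r,zl,zh in [("sq",(.611,.17),.045,.068,.1),("low",(.623,.265),.062,.05,.12),("tall",(.633,.076),.062,.08,.12),("slim",(.603,-.29),.08,.105,.14),("orange",(.347,.077),.08,.1,.15),("y1",(.467,.324),.05,.07,.15),("y2",(.344,.28),.05,.07,.15)]:
    print(n,rect(w,c,r,zl,zh))
E
```

```text
17.5333 [ 0.52375579 -0.28874513  0.26135596] (np.float64(-78.41523739680007), np.float64(0.06433875684959961)) 0.08743041557615362
wrist slim (array([ 603.7, -287.5]), array([109.5,  28. ]), 11.7, 'z', array([119.3, 120.7, 121.9]), 4357)
sq (array([610.1, 170. ]), array([49.9, 50.4]), 3.1, 'z', array([75.8, 80.2, 84.3]), 327)
low (array([622.7, 265.6]), array([84.2, 80.8]), 3.5, 'z', array([57.9, 62.7, 66.7]), 846)
tall (array([633.6,  76. ]), array([84.7, 79.7]), 3.2, 'z', array([91.6, 95.5, 99.5]), 878)
slim (array([ 611.6, -287.6]), array([92.4, 30.3]), 11.1, 'z', array([110.1, 121.3, 125.7]), 383)
orange (array([346.6,  77. ]), array([ 28.2, 109.7]), 30.6, 'z', array([111.2, 115.7, 119.4]), 444)
y1 (array([467.2, 324.4]), array([51.1, 49.9]), 83.6, 'z', array([75.8, 80.6, 84.5]), 338)
y2 (array([343.9, 280.9]), array([49.9, 51.1]), 37.6, 'z', array([76.2, 80.5, 84.7]), 340)
```

View pics/w6.png

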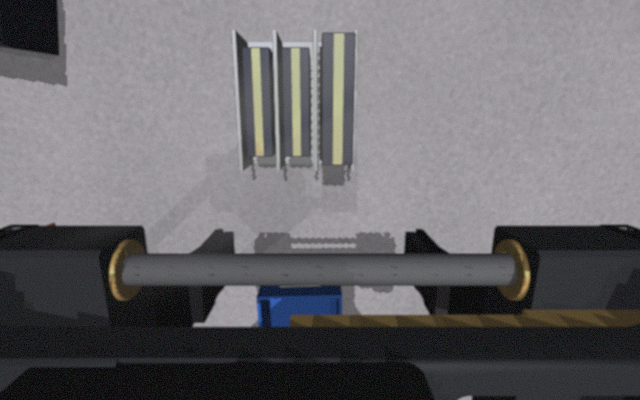

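View pics/crop9.png

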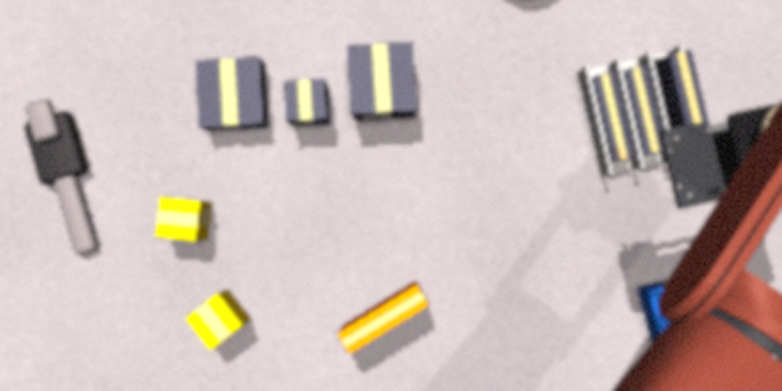

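The wrist view shows the slim carton in the free slot at (338,98), inside the plate ends, and the top view shows the square in line between the row cartons at (306,100). I hand in.

```bash
python3 -c "from rig import *; print(job_done())"
```

```text
the job is handed in; nothing more can be done
None
```

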